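# Hang the conductivity cell holder on the bench cleat

### The job

Hang the conductivity cell holder on the upstand: on a clear stretch of the rail, tip its top towards the wall so that its angled rear strip goes over the cleat, then let it swing upright and drop so that it locks fully home. Then slide it gently along the cleat until it bears on the end stop with a light push of about 10 N held for a moment, and let go, leaving it hanging there; do not force anything, shift the stop or disturb the other parts on the bench.

Things in the scene. Friction and masses are not known exactly. Their poses are not given: they have to be found in the camera images.
- holder_grip (a point): Centre of the grip head (block 24 x, 40 y, 40 z mm; grip across y) on top of the conductivity cell holder, a loose blue anodized aluminium bracket, 0.4 kg, 147.5 mm tall, upright on the bench. Point is 127.5 mm above the underside. Holder axes: z up, +x to its rear (strip and lug side), y along its width. Back plate 60 wide below the head: x -1 to +9 from here. Foot and cup in front, to x -32.
- holder_shelf (a point): Point under the holder's shelf that comes to rest on the cleat's rounded edge, 14 mm rearwards (+x) of and 26 mm below holder_grip, holder axes. Here an 11 mm wide gap, open below, lies between the back plate in front and the angled strip behind. Shelf 60 mm wide.
- holder_strip (a point): Middle of the lower edge of the holder's angled rear strip (4 mm thick, 60 wide), which hangs from the shelf rearwards and down at 25 degrees from vertical: 25 mm rearwards (+x) of and 36 mm below holder_grip, holder axes.
- holder_lug (a point): Middle of the rear face of the holder's lower lug, 40 wide, 36 high (underside to 36 mm up), 34 mm rearwards (+x) of and 109.5 mm below holder_grip, holder axes. When the holder hangs home this face is at the wall, with the lug's top 4 mm below the rail bar, so it cannot be lifted off upright.
- upstand: Fixed grey upright board (the wall) 280 mm long, 145 high, with an aluminium cleat rail along its front. Origin on the bench under the middle of the front face; +x into the wall (face at x 0, looks to -x), y along the rail, z up. Holder home: holder_grip at x -34, z 162.5 mm here, axes parallel to these. Pressing the holder on it beyond 25 N does damage.
- cleat_edge (a point): Centre of the cleat's rounded top edge (radius 2.5 mm), mid-length, axes as the upstand, 20 mm out from the wall, 134 mm up. A 5 mm strip leans out and up to it at 25 degrees from vertical. Between it and the wall a groove 17.5 mm wide at the top takes the holder's strip, which ends 10 mm below the top of this edge.
- rail_bar (a point): Middle of the front of the rail bar below the cleat: bar 14 mm out from the wall, 75 to 108 mm up. The holder's lug must swing in under it: held upright, the lug strikes it before the strip is over the edge; about 0.3 rad of tilt, top towards the wall, clears it.
- stop_face (a point): Middle of the bearing face of the end stop, a steel block 34 x 22 x 46 mm with a black knob, clamped on the rail at the -y side, top 122 mm up. Axes as the upstand; face looks to +y. The holder's plate edge, 30 mm from its middle, bears on it: holder_grip then 30 mm to +y. Readings err by 2 mm, so find contact by feel; push 5 to 15 N for half a second; over 18 N harms.
- stop: The end stop itself; origin in the plane of its bearing face, at the wall, half-way up; axes as the upstand.
- end_cap: bystander: round brass housing end cap, 72 dia, 44 high, origin at centre of underside
- guard: bystander: white acetal sensor guard, open tube 52 dia, 75 high, origin at centre of underside
- plug0: bystander: titanium bulkhead plug with black rubber seat, 29 dia, 36 high, origin at centre of underside
- plug1: bystander: as plug0
There are look-alikes about, which are no part of the job. Of the things like the part that bears holder_grip, leave any that is green; of the rest the smaller one is meant.

How it is judged:
By the outcome, as a careful person would: the job done as asked, in the order asked, and still so for the second after the job is handed in, with the robot touching nothing.
It also fails if it takes over 72 s, if anything falls off the work surface, if the arm or the gripper's body presses on something with over 40 N, if the wrist force passes 120 N, or if a joint passes its speed limit or range.

### The arm

A 7-joint arm with a two-finger parallel gripper is mounted at the origin on the work surface. World frame = base frame: x ahead of the robot, y to its left, z up, the work surface at z = 0. Lengths are in mm, angles in rad, forces in N, time in s.
With the tool pointing down it reaches from about 400 to 900 mm from the base axis. Payload 5.5 kg.
Tool frame: the origin (TCP) lies midway between the tips of the shut fingers; the grasp point (between the pads) lies 19 mm behind it; z points along the fingers, y is the line along which they close (so a half turn about z gives the same grasp; the last joint's range is limited). The gripper opens to 92 mm and grips with 3 to 60 N. Pads are 19 mm wide; open, the fingers measure 130 mm over their backs; the gripper's body (75 mm by 190 mm) begins 47 mm behind the grasp point.
Start: joints at [-0.864, 0.501, -0.427, 1.55, 0.221, 1.138, -0.21], TCP at [279.057, 587.049, 226.729] pointing down, gripper open.
Joint ranges: [-2.88, 2.88], [-0.31, 2.03], [-1.54, 1.56], [0.2, 2.42], [-1.41, 4.55], [0.19, 2.02], [-2.57, 2.57]. Speed limits (rad/s): [2.57, 2.57, 3.14, 3.14, 3.14, 3.14, 3.14].

### API

Orientations are given as a unit quaternion [w, x, y, z].
In Python, from bench import manip gives the robot as it stands. The module is installed in compiled form; this text tells all that it offers.
- The arm moves only by the tool carry_out, never from a script. Its argument "targets" is a list of rows, each an object of numbers: "dx", "dy", "dz": the shift along the tool's x, y, z in m; "ax", "ay", "az": the turn, a rotation vector about the tool's x, y, z in degrees; "grip": the opening, from 0 (shut) to 1 (fully open). In form: [{"dx": .., "dy": .., "dz": .., "ax": .., "ay": .., "az": .., "grip": ..}, ...]. A call has 1 to 12 rows; each row is the pose to reach, as a shift and turn from the pose commanded when the call began, along the tool's axes at that moment; what a row does not reach only later rows make up. A row lasts 1/10 s, in which the tool goes at most 50 mm and 8.59 degrees, less where a joint would pass 70% of its speed; a pose out of reach is approached as far as the arm can. A call with a gripper value outside its range is refused whole. The fingers move at their own pace and stop on an object; the grip force is fixed at half the most. Time passes only in rows, so rows that repeat a pose let the fingers close. It gives the time, the measured TCP pose, the force, the opening and the grip force at its end, in the units of the state.
- manip.get_state(): the state, without advancing time (a new reading comes with each control period).
- manip.snapshot(name): name is "side" or "top"; returns a dict with "color" (384x512x3 uint8, red, green, blue), "depth" (384x512 float32, mm along the optical axis (not along the pixel's ray), 0 where there is no reading), "mtx" (3x3 intrinsics, pixels), "k1" (the pictures are not rectified: a ray, as slopes to the right and down, at radius r is drawn at 1 + k1 r^2 times it, then the intrinsics apply), "R" (3x3) and "t" (3): a world point X has camera coordinates R X + t. Camera axes: x right, y down, z forward; pixel columns grow to the right and rows downward; lengths in mm; the calibration is good to about 2 mm. A picture is of the moment at which its call begins.
- manip.sign_off(): hands the job in; it is judged then, once.
The state is a dict: "time": time; "joint_pos": joint angles; "joint_velocities": joint speeds; "joint_torque": joint torques, N m; "position": TCP position; "orientation": TCP orientation; "wrist_force": force on the tool from outside, world axes, zero at the start; "torque": the same for the moment, N m; "gripper_width": finger opening in mm; "gripper_force": force on a finger pad.
Only numpy, scipy, OpenCV 4.12 (cv2) and the standard library are available. Lean on these libraries where they do the work, as an engineer would, in place of code of your own. Each camera call takes 0.05 s, during which the arm holds its last target. There are 200 camera calls.

## Working session

There is one attempt and no reset: what is moved stays moved. The work goes in short steps, Python scripts to look and compute and a tool call to move; the robot and the scene stay as the last step left them, time stands still between calls to the robot, and variables do not carry over. Pictures are saved under pics/ and viewed, at most 10 in all, crops included, and the job is handed in when it is done.

Besides the shell and the picture viewer there is one more tool, called after "Emit:" as a command line: name --argument value ..., lists and objects as JSON in quotes. carry_out: Moves the arm, as the interface text tells. Its arguments: {"type":"object","properties":{"targets":{"type":"array","items":{"type":"object","properties":{"dx":{"type":"number"},"dy":{"type":"number"},"dz":{"type":"number"},"ax":{"type":"number"},"ay":{"type":"number"},"az":{"type":"number"},"grip":{"type":"number"}}}}},"required":["targets"]}

```bash
mkdir -p pics; cat > h.py <<'E'
import numpy as np, cv2, pickle
from bench import manip
def snap(n):
    s=manip.snapshot(n); pickle.dump(s,open(f'{n}.pkl','wb')); return s
def load(n): return pickle.load(open(f'{n}.pkl','rb'))
def cloud(s):
    d=s['depth']; h,w=d.shape; u,v=np.meshgrid(np.arange(w),np.arange(h))
    K=np.array(s['mtx'],float)
    p=np.stack([u,v],-1).reshape(-1,1,2).astype(float)
    r=cv2.undistortPoints(p,K,np.array([s['k1'],0,0,0,0.])).reshape(h,w,2)
    c=np.dstack([r*d[...,None],d])
    X=(c-np.array(s['t']).ravel())@np.array(s['R'])
    X[d==0]=np.nan
    return X
def proj(s,P):
    c=np.atleast_2d(P)@np.array(s['R']).T+np.array(s['t']).ravel()
    q=c[:,:2]/c[:,2:]; q=q*(1+s['k1']*(q**2).sum(1,keepdims=True))
    K=np.array(s['mtx']); return q*[K[0,0],K[1,1]]+[K[0,2],K[1,2]]
E
python3 - <<'E'
from h import *
for n in('top','side'):
    s=snap(n); cv2.imwrite(f'pics/{n}0.png',cv2.resize(s['color'][...,::-1],(768,576)))
    print(n,s['k1'],np.round(s['mtx'],1).tolist(),np.round(-np.array(s['R']).T@np.array(s['t']).ravel()),np.round(s['R'],2).tolist())
print(manip.get_state())
E
```

```text
top -0.18969500203890322 [[470.2, 0.0, 254.1], [0.0, 470.2, 188.1], [0.0, 0.0, 1.0]] [ 452.  -13. 1198.] [[-0.0, -1.0, -0.0], [-1.0, 0.0, -0.08], [0.08, 0.0, -1.0]]
side 0.036627790771021934 [[436.9, 0.0, 255.4], [0.0, 436.9, 195.4], [0.0, 0.0, 1.0]] [ 499. -640.  811.] [[1.0, -0.08, -0.02], [-0.07, -0.75, -0.66], [0.04, 0.66, -0.75]]
{'time': 0.1, 'joint_pos': array([-0.86380574,  0.50176112, -0.42680103,  1.55134409,  0.2208169 ,
        1.13830118, -0.21031682]), 'joint_velocities': array([ 0.00014339, -0.00232127, -0.0009401 , -0.00188624, -0.00020852,
       -0.00203916, -0.00035598]), 'joint_torque': array([-1.12958055e-02, -5.67873001e+01, -5.83890393e+00, -2.79917121e+01,
       -6.90615666e-02,  2.42043030e-02,  3.99343628e-05]), 'position': array([278.85983304, 586.44316279, 225.77765788]), 'orientation': array([-2.15218854e-04,  2.20062825e-01,  9.75485305e-01, -8.52051717e-04]), 'wrist_force': array([-0.46428459, -0.18409538, -0.6942486 ]), 'torque': array([ 0.00916197, -0.0398175 , -0.0356495 ]), 'gripper_force': 0.0, 'gripper_width': 91.62944110497624}
```

View pics/top0.png

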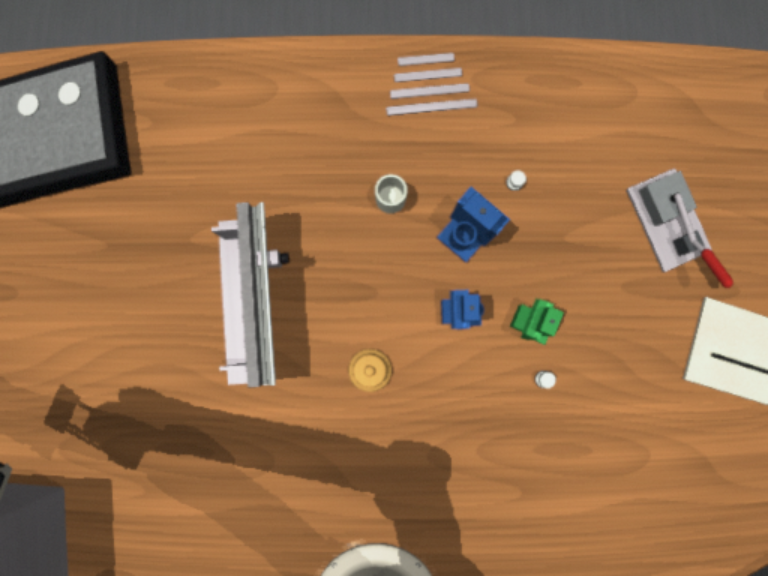

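View pics/side0.png

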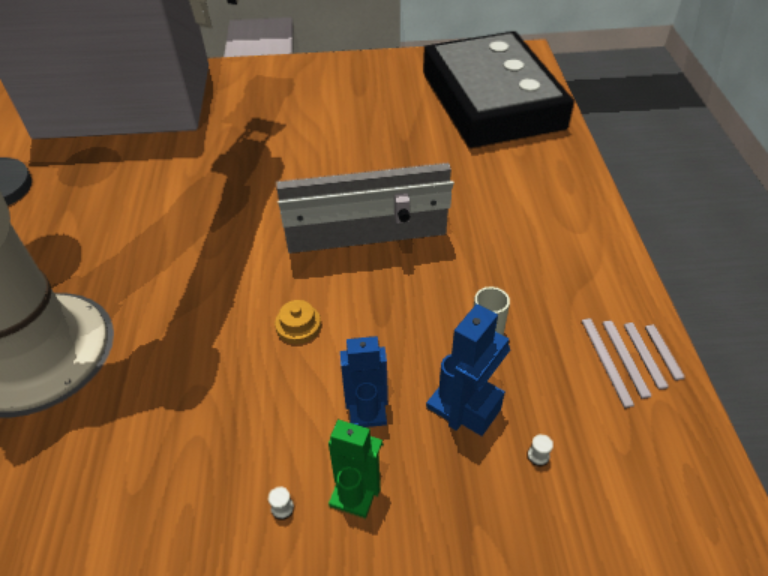

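The top view has three candidates:
- large blue at (470,222)
- small blue at (462,310)
- green at (540,320)

Green is excluded and the smaller blue one fits the description, so I take the one at (462,310), which is (364,380) in the side view. The upstand is at (250,295) in the top view, with the stop and knob at (275,258). I'll confirm the choice in a crop and measure it.

```bash
python3 - <<'E'
from h import *
t=load('top');s=load('side')
a=cv2.resize(t['color'][185:225,285:335,::-1],(400,320),interpolation=cv2.INTER_CUBIC)
b=cv2.resize(s['color'][215:290,215:270,::-1],(235,320),interpolation=cv2.INTER_CUBIC)
c=cv2.resize(t['color'][130:262,140:200,::-1],(160,352),interpolation=cv2.INTER_CUBIC)
im=np.zeros((352,800,3),np.uint8); im[:320,:400]=a; im[:320,402:637]=b; im[:,640:]=c
cv2.imwrite('pics/crop.png',im)
def blue(s):
    h=cv2.cvtColor(s['color'],cv2.COLOR_RGB2HSV); return (h[...,0]>100)&(h[...,0]<125)&(h[...,1]>120)
for n,x in(('top',t),('side',s)):
    X=cloud(x); k,l,st,ce=cv2.connectedComponentsWithStats(blue(x).astype(np.uint8))
    for i in range(1,k):
        if st[i,4]<150: continue
        P=X[(l==i)]; P=P[~np.isnan(P[:,0])]
        print(n,st[i],'zmax',np.percentile(P[:,2],[1,50,99]).round(1),'min',P.min(0).round(),'max',P.max(0).round())
        for lo,hi in((138,158),(85,125),(40,80)):
            Q=P[(P[:,2]>lo)&(P[:,2]<hi)]
            if len(Q)>8:
                r=cv2.minAreaRect(Q[:,:2].astype(np.float32)); print('  ',lo,hi,len(Q),np.round(Q.mean(0),1),np.round(r[0],1),np.round(r[1],1),round(r[2],1))
X=cloud(t); 
# upstand board top z~145
m=np.zeros(X.shape[:2],bool); m[130:262,140:200]=1
for lo,hi in((141,150),(128,139.5),(114,126),(60,110)):
    Q=X[m&(X[...,2]>lo)&(X[...,2]<hi)]
    r=cv2.minAreaRect(Q[:,:2].astype(np.float32)); print(lo,hi,len(Q),np.round(Q.mean(0),1),np.round(r[0],1),np.round(r[1],1),round(r[2],1))
E
```

```text
top [ 292  125   47   49 1143] zmax [  9.7 136.3 197. ] min [ 586. -204.    8.] max [ 683. -107.  199.]
   138 158 154 [ 641.4 -164.7  143.1] [ 641.1 -161.9] [75.9 46.3] 49.3
   85 125 64 [ 624.6 -150.6   94.3] [ 621.2 -144.8] [71.2 38.8] 49.2
   40 80 142 [ 625.6 -148.    60.3] [ 620.2 -143.7] [71.9 41.1] 49.2
top [295 194  27  25 520] zmax [  8.9 108.8 152.2] min [ 470. -176.    1.] max [ 528. -112.  153.]
   138 158 182 [ 498.6 -143.7  147.8] [ 498.7 -144.4] [24.7 36.1] 89.9
   85 125 200 [ 497.4 -129.3  107.1] [ 498.3 -132.4] [56.3 24.9] 1.1
   40 80 26 [ 499.7 -151.2   54.1] [ 501.3 -144.2] [30.7 57.4] 9.7
side [ 285  203   55   87 2782] zmax [  5.1 118.9 194.7] min [ 586. -210.    1.] max [ 688. -125.  196.]
   138 158 489 [ 644.4 -175.2  143.2] [ 643.6 -163.4] [79.1 44.1] 48.7
   85 125 187 [ 630.8 -183.8  107.8] [ 635.1 -159. ] [76.7 73.3] 51.3
   40 80 683 [ 639.9 -172.2   53.5] [ 637.  -169.7] [61.8 84. ] 59.8
side [ 227  225   31   59 1541] zmax [  5.2  67.1 149.2] min [ 470. -179.   -1.] max [ 529. -124.  152.]
   138 158 251 [ 499.7 -149.   146.5] [ 499.9 -146.3] [38.7 25.2] 2.5
   85 125 289 [ 498.2 -146.8  105.6] [ 499.5 -141.9] [34.7 58.7] 89.2
   40 80 458 [ 499.8 -154.1   59.8] [ 500.1 -160.6] [57.8 32.5] 2.8
141 150 970 [519.5 191.4 145.7] [521.8 181.5] [278.6  40.8] 4.3
128 139.5 482 [523.1 168.6 134.6] [522.5 172. ] [277.9  24.4] 4.3
114 126 397 [530.2 172.9 120.6] [522.2 164.3] [277.3  39.6] 4.2
60 110 462 [535.5 191.3 102.3] [520.5 190.3] [278.5 120.2] 4.1
```

View pics/crop.png

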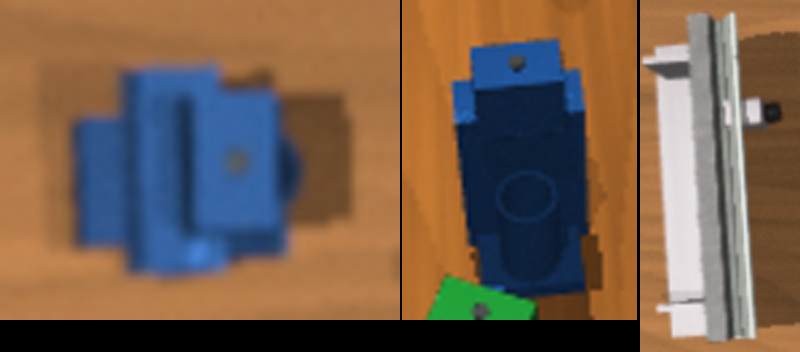

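The crop confirms it: the small blue holder, cup towards −y and strip/lug towards +y, matching the upstand's direction. Next I refine the upstand frame, the stop and the holder yaw.

```bash
python3 - <<'E'
from h import *
t=load('top');s=load('side')
Xt=cloud(t);Xs=cloud(s)
m=np.zeros(Xs.shape[:2],bool); m[105:170,183:305]=1
A=Xs[m]; A=A[~np.isnan(A[:,0])]
# front face fit, low
F=A[(A[:,2]>25)&(A[:,2]<68)&(A[:,1]<200)&(A[:,1]>130)]
for _ in range(4):
    p=np.polyfit(F[:,0],F[:,1],1); r=F[:,1]-np.polyval(p,F[:,0]); F=F[abs(r)<max(1.5,2*r.std())]
a=np.arctan(p[0]); print('face',len(F),'angle',np.degrees(a),'y at x=522',np.polyval(p,522),r.std())
e=np.array([np.cos(a),np.sin(a)]);n=np.array([-np.sin(a),np.cos(a)])
off=n@[522,np.polyval(p,522)]
for nm,X,mm in(('top',Xt,(130,262,140,200)),('side',Xs,(105,170,183,305))):
    B=X[mm[0]:mm[1],mm[2]:mm[3]].reshape(-1,3);B=B[~np.isnan(B[:,0])&(B[:,2]>15)]
    d=B[:,:2]@n-off; l=B[:,:2]@e
    T=(B[:,2]>142)&(B[:,2]<149); print(nm,'boardtop z',np.median(B[T,2]),'d',np.percentile(d[T],[1,5,95,99]).round(1),'l',np.percentile(l[T],[.5,99.5]).round(1))
    C=(d>-32)&(d<-14)&(B[:,2]>125)&(B[:,2]<141); print(' cleat',C.sum(),'ztop',np.percentile(B[C,2],[50,90,98]).round(1),'d',np.percentile(d[C],[2,50,98]).round(1),'l',np.percentile(l[C],[.5,99.5]).round(1))
    S=(d<-24)&(d>-60)&(B[:,2]>70)&(B[:,2]<126); print(' stop',S.sum(),'l',np.percentile(l[S],[1,5,50,95,99]).round(1),'d',np.percentile(d[S],[1,50,99]).round(1),'z',np.percentile(B[S,2],[1,99]).round(1))
    S2=S&(d>-36); print(' stopbody',S2.sum(),'l',np.percentile(l[S2],[1,5,50,95,99]).round(1))
# bright stop face: pixels front z 95..122
print('n',n,'e',e,'off',off)
# holder yaw: per-view fits of head top
def blue(s):
    h=cv2.cvtColor(s['color'],cv2.COLOR_RGB2HSV); return (h[...,0]>100)&(h[...,0]<125)&(h[...,1]>100)
for nm,x,X in(('top',t,Xt),('side',s,Xs)):
    P=X[blue(x)&(X[...,0]<540)&(X[...,0]>455)&(X[...,1]>-190)&(X[...,1]<-100)]
    if nm=='side':
        for lo,hi in((70,120),(112,140)):
            Q=P[(P[:,2]>lo)&(P[:,2]<hi)&(P[:,1]<-140)]
            q=np.polyfit(Q[:,0],Q[:,1],1);r=Q[:,1]-np.polyval(q,Q[:,0]);Q=Q[abs(r)<3];q=np.polyfit(Q[:,0],Q[:,1],1);print('side face',lo,len(Q),np.degrees(np.arctan(q[0])),Q.mean(0).round(1))
    for lo,hi in((144,153),(103,119)):
        Q=P[(P[:,2]>lo)&(P[:,2]<hi)]; print(nm,lo,len(Q),'x',np.percentile(Q[:,0],[2,98]).round(1),'y',np.percentile(Q[:,1],[2,50,98]).round(1),cv2.minAreaRect(Q[:,:2].astype(np.float32)))
E
```

```text
face 970 angle 4.128774063571392 y at x=522 182.74863440687793 1.1543296615602119
top boardtop z 145.77495970563282 d [ 0.2  0.9 17.6 18.6] l [395.9 671.8]
 cleat 389 ztop [135.6 138.6 139.9] d [-22.8 -19.1 -14.2] l [394.7 672. ]
 stop 125 l [576.5 576.8 586.2 596.6 598.6] d [-52.4 -36.7 -24.4] z [ 83.1 125.3]
 stopbody 57 l [576.4 576.6 584.4 598.2 598.7]
side boardtop z 144.61439205339315 d [-2.8 -1.6 16.7 18.3] l [395.3 672.2]
 cleat 416 ztop [133.4 136.8 138.2] d [-24.5 -21.1 -17.7] l [395.8 672.3]
 stop 167 l [578.3 578.6 586.9 598.1 598.8] d [-54.1 -38.2 -24.4] z [ 77.4 124.1]
 stopbody 50 l [578.2 578.4 586.3 598.6 599.5]
n [-0.07199835  0.99740475] e [0.99740475 0.07199835] off 144.69121634454152
top 144 177 x [480.8 516.7] y [-156.3 -143.1 -132.1] ((498.7417297363281, -144.35989379882812), (24.660566329956055, 36.07510757446289), 89.87287139892578)
top 103 165 x [470.3 526.2] y [-144.7 -129.2 -122.1] ((498.3028564453125, -133.3118896484375), (56.2008056640625, 23.423555374145508), 0.624610185623169)
side face 70 194 1.0726344406858452 [ 497.3 -146.4   85.2]
side face 112 178 1.2385497105926373 [ 499.6 -157.2  126.4]
side 144 217 x [480.8 518.5] y [-158.  -147.6 -135.4] ((499.7411804199219, -146.1270751953125), (39.054473876953125, 24.762136459350586), 1.9566391706466675)
side 103 158 x [470.2 527.8] y [-158.6 -144.3 -124.3] ((499.37982177734375, -141.19668579101562), (58.851715087890625, 36.54941940307617), 2.516359329223633)
```

```bash
cat >> h.py <<'E'
from scipy.spatial.transform import Rotation as Ro
def tool(psi,th=0.):  # psi: angle of tool y (deg) in world; th: tilt rad, top to wall
    e=np.array([np.cos(np.radians(psi)),np.sin(np.radians(psi)),0]); n=np.array([-e[1],e[0],0])
    return Ro.from_rotvec(-th*e)*Ro.from_matrix(np.column_stack([n,e,[0,0,-1]]))
def go(p,psi,th=0.):
    st=manip.get_state(); q=st['orientation']; R=Ro.from_quat([q[1],q[2],q[3],q[0]])
    d=R.inv().apply(np.array(p)-st['position'])/1000; a=(R.inv()*tool(psi,th)).as_rotvec(degrees=True)
    print('t',round(st['time'],2),'d',d.round(4),'a',a.round(2),'F',st['wrist_force'].round(1),'w',round(st['gripper_width'],1))
E
python3 -c "
from h import *
go([499.3,-145.3,280],1.1)"
```

```text
t 0.1 d [-0.5133 -0.5663 -0.0533] a [-9.000e-02  5.000e-02  6.347e+01] F [-0.5 -0.2 -0.7] w 91.6
```

Emit:
carry_out --targets '[{"dx": -0.03,"dy": -0.033,"dz": -0.053,"az": 4},{"dx": -0.513,"dy": -0.566,"dz": -0.053,"az": 63.4},{"dx": -0.513,"dy": -0.566,"dz": -0.053,"az": 63.4},{"dx": -0.513,"dy": -0.566,"dz": -0.053,"az": 63.4},{"dx": -0.513,"dy": -0.566,"dz": -0.053,"az": 63.4},{"dx": -0.513,"dy": -0.566,"dz": -0.053,"az": 63.4},{"dx": -0.513,"dy": -0.566,"dz": -0.053,"az": 63.4},{"dx": -0.513,"dy": -0.566,"dz": -0.053,"az": 63.4},{"dx": -0.513,"dy": -0.566,"dz": -0.053,"az": 63.4},{"dx": -0.513,"dy": -0.566,"dz": -0.053,"az": 63.4},{"dx": -0.513,"dy": -0.566,"dz": -0.053,"az": 63.4},{"dx": -0.513,"dy": -0.566,"dz": -0.053,"az": 63.4}]'

```text
$.targets[0]: bad value
```

```bash
python3 -c "
from h import *
go([499.3,-145.3,280],1.1)"
```

```text
t 0.1 d [-0.5133 -0.5663 -0.0533] a [-9.000e-02  5.000e-02  6.347e+01] F [-0.5 -0.2 -0.7] w 91.6
```

Emit:
carry_out --targets '[{"dx": -0.03,"dy": -0.033,"dz": -0.03,"ax": 0,"ay": 0,"az": 4,"grip": 1},{"dx": -0.513,"dy": -0.566,"dz": -0.053,"ax": 0,"ay": 0,"az": 63.4,"grip": 1},{"dx": -0.513,"dy": -0.566,"dz": -0.053,"ax": 0,"ay": 0,"az": 63.4,"grip": 1},{"dx": -0.513,"dy": -0.566,"dz": -0.053,"ax": 0,"ay": 0,"az": 63.4,"grip": 1},{"dx": -0.513,"dy": -0.566,"dz": -0.053,"ax": 0,"ay": 0,"az": 63.4,"grip": 1},{"dx": -0.513,"dy": -0.566,"dz": -0.053,"ax": 0,"ay": 0,"az": 63.4,"grip": 1},{"dx": -0.513,"dy": -0.566,"dz": -0.053,"ax": 0,"ay": 0,"az": 63.4,"grip": 1},{"dx": -0.513,"dy": -0.566,"dz": -0.053,"ax": 0,"ay": 0,"az": 63.4,"grip": 1},{"dx": -0.513,"dy": -0.566,"dz": -0.053,"ax": 0,"ay": 0,"az": 63.4,"grip": 1},{"dx": -0.513,"dy": -0.566,"dz": -0.053,"ax": 0,"ay": 0,"az": 63.4,"grip": 1},{"dx": -0.513,"dy": -0.566,"dz": -0.053,"ax": 0,"ay": 0,"az": 63.4,"grip": 1},{"dx": -0.513,"dy": -0.566,"dz": -0.053,"ax": 0,"ay": 0,"az": 63.4,"grip": 1}]'

```text
time: 1.3
position: [449.5, 19.0, 273.8]
orientation: [-0.0, 0.7, 0.714, 0.0]
wrist_force: [1.0, 1.2, -0.5]
gripper_width: 91.8
gripper_force: 0.0
```

```bash
python3 -c "
from h import *
go([499.3,-145.3,280],1.1)"
```

```text
t 1.3 d [-0.1653  0.0464 -0.0062] a [ 0.01 -0.01  0.09] F [ 1.   1.2 -0.5] w 91.8
```

Emit:
carry_out --targets '[{"dx": -0.165,"dy": 0.046,"dz": -0.006,"ax": 0,"ay": 0,"az": 0,"grip": 1},{"dx": -0.165,"dy": 0.046,"dz": -0.006,"ax": 0,"ay": 0,"az": 0,"grip": 1},{"dx": -0.165,"dy": 0.046,"dz": -0.006,"ax": 0,"ay": 0,"az": 0,"grip": 1},{"dx": -0.165,"dy": 0.046,"dz": -0.006,"ax": 0,"ay": 0,"az": 0,"grip": 1},{"dx": -0.165,"dy": 0.046,"dz": -0.006,"ax": 0,"ay": 0,"az": 0,"grip": 1},{"dx": -0.165,"dy": 0.046,"dz": -0.006,"ax": 0,"ay": 0,"az": 0,"grip": 1},{"dx": -0.165,"dy": 0.046,"dz": -0.006,"ax": 0,"ay": 0,"az": 0,"grip": 1}]'

```text
time: 2.0
position: [498.6, -141.2, 279.3]
orientation: [-0.001, 0.699, 0.715, 0.0]
wrist_force: [-1.1, 0.2, 1.1]
gripper_width: 92.1
gripper_force: 0.0
```

```bash
python3 -c "
from h import *
go([499.3,-145.3,113],1.1)"
```

```text
t 2.0 d [-0.0043  0.0007  0.1663] a [-0.05 -0.06  0.2 ] F [-1.1  0.2  1.1] w 92.1
```

Emit:
carry_out --targets '[{"dx": -0.004,"dy": 0.001,"dz": 0.03,"ax": 0,"ay": 0,"az": 0.2,"grip": 1},{"dx": -0.004,"dy": 0.001,"dz": 0.06,"ax": 0,"ay": 0,"az": 0.2,"grip": 1},{"dx": -0.004,"dy": 0.001,"dz": 0.09,"ax": 0,"ay": 0,"az": 0.2,"grip": 1},{"dx": -0.004,"dy": 0.001,"dz": 0.12,"ax": 0,"ay": 0,"az": 0.2,"grip": 1},{"dx": -0.004,"dy": 0.001,"dz": 0.145,"ax": 0,"ay": 0,"az": 0.2,"grip": 1},{"dx": -0.004,"dy": 0.001,"dz": 0.166,"ax": 0,"ay": 0,"az": 0.2,"grip": 1},{"dx": -0.004,"dy": 0.001,"dz": 0.166,"ax": 0,"ay": 0,"az": 0.2,"grip": 1},{"dx": -0.004,"dy": 0.001,"dz": 0.166,"ax": 0,"ay": 0,"az": 0.2,"grip": 1},{"dx": -0.004,"dy": 0.001,"dz": 0.166,"ax": 0,"ay": 0,"az": 0.2,"grip": 1}]'

```text
time: 2.9
position: [501.1, -146.6, 115.1]
orientation: [0.001, 0.701, 0.713, 0.001]
wrist_force: [0.6, -0.6, -0.2]
gripper_width: 92.0
gripper_force: 0.0
```

```bash
python3 -c "
from h import *
go([499.3,-145.3,113],1.1)
s=snap('side');a=s['color'][190:300,180:340,::-1]
cv2.imwrite('pics/g1.png',cv2.resize(a,(640,440),interpolation=cv2.INTER_CUBIC))"
```

```text
t 2.9 d [ 0.0013 -0.0018  0.0021] a [ 0.13  0.01 -0.07] F [ 0.6 -0.6 -0.2] w 92.0
```

View pics/g1.png

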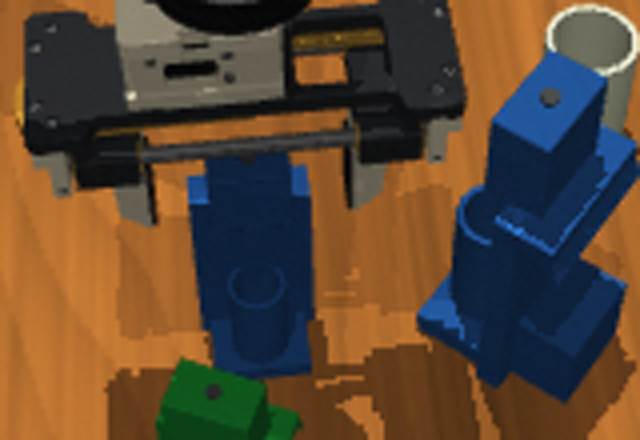

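The fingers straddle the head at (248,165), and both fingertips are clear of the plate shoulders and of the large blue part. Closing.

Emit:
carry_out --targets '[{"dx": 0.001,"dy": -0.001,"dz": 0.001,"ax": 0,"ay": 0,"az": 0,"grip": 0.6},{"dx": 0.001,"dy": -0.001,"dz": 0.001,"ax": 0,"ay": 0,"az": 0,"grip": 0.35},{"dx": 0.001,"dy": -0.001,"dz": 0.001,"ax": 0,"ay": 0,"az": 0,"grip": 0.35},{"dx": 0.001,"dy": -0.001,"dz": 0.001,"ax": 0,"ay": 0,"az": 0,"grip": 0.35},{"dx": 0.001,"dy": -0.001,"dz": 0.001,"ax": 0,"ay": 0,"az": 0,"grip": 0.35},{"dx": 0.001,"dy": -0.001,"dz": 0.001,"ax": 0,"ay": 0,"az": 0,"grip": 0.35},{"dx": 0.001,"dy": -0.001,"dz": 0.001,"ax": 0,"ay": 0,"az": 0,"grip": 0.35}]'

```text
time: 3.65
position: [499.3, -146.1, 112.8]
orientation: [0.0, 0.701, 0.713, 0.0]
wrist_force: [0.3, -0.1, 0.6]
gripper_width: 40.4
gripper_force: 0.8
```

Emit:
carry_out --targets '[{"dx": 0,"dy": 0,"dz": 0,"ax": 0,"ay": 0,"az": 0,"grip": 0},{"dx": 0,"dy": 0,"dz": 0,"ax": 0,"ay": 0,"az": 0,"grip": 0},{"dx": 0,"dy": 0,"dz": -0.01,"ax": 0,"ay": 0,"az": 0,"grip": 0},{"dx": 0,"dy": 0,"dz": -0.03,"ax": 0,"ay": 0,"az": 0,"grip": 0},{"dx": 0,"dy": 0,"dz": -0.06,"ax": 0,"ay": 0,"az": 0,"grip": 0},{"dx": 0,"dy": 0,"dz": -0.09,"ax": 0,"ay": 0,"az": 0,"grip": 0},{"dx": 0,"dy": 0,"dz": -0.12,"ax": 0,"ay": 0,"az": 0,"grip": 0},{"dx": 0,"dy": 0,"dz": -0.14,"ax": 0,"ay": 0,"az": 0,"grip": 0},{"dx": 0,"dy": 0,"dz": -0.15,"ax": 0,"ay": 0,"az": 0,"grip": 0},{"dx": 0,"dy": 0,"dz": -0.15,"ax": 0,"ay": 0,"az": 0,"grip": 0},{"dx": 0,"dy": 0,"dz": -0.15,"ax": 0,"ay": 0,"az": 0,"grip": 0},{"dx": 0,"dy": 0,"dz": -0.15,"ax": 0,"ay": 0,"az": 0,"grip": 0}]'

```text
time: 4.85
position: [497.8, -145.7, 261.1]
orientation: [-0.001, 0.701, 0.713, -0.001]
wrist_force: [-0.5, 0.6, -4.9]
gripper_width: 39.8
gripper_force: 29.9
```

```bash
cat >> h.py <<'E'
PSI=4.13; a_=np.radians(PSI); E_=np.array([np.cos(a_),np.sin(a_)]); N_=np.array([-np.sin(a_),np.cos(a_)]); OFF=144.7
TS=np.array([-14.8,11.3])  # TCP rel shelf in holder x,z
def goS(d,l,z,th):   # shelf point target in rail frame
    c,s=np.cos(th),np.sin(th); x=d+c*TS[0]+s*TS[1]; zz=z-s*TS[0]+c*TS[1]
    p=N_*(OFF+x)+E_*l; go([p[0],p[1],zz],PSI,th)
def whereS():
    st=manip.get_state(); q=st['orientation']; R=Ro.from_quat([q[1],q[2],q[3],q[0]])
    g=(tool(PSI).inv()*R).as_rotvec(); th=-g[1]
    c,s=np.cos(th),np.sin(th); p=st['position']
    print('S d %.1f l %.1f z %.1f th %.3f'%(N_@p[:2]-OFF-c*TS[0]-s*TS[1],E_@p[:2],p[2]+s*TS[0]-c*TS[1],th),'yaw/roll err deg',np.degrees(g[[2,0]]).round(2),
     'F n,e,z',np.round([N_@st['wrist_force'][:2],E_@st['wrist_force'][:2],st['wrist_force'][2]],1),'T',st['torque'].round(2),'t',round(st['time'],2),'w',round(st['gripper_width'],1))
E
python3 -c "
from h import *
goS(-100,520,190,.32)"
```

```text
t 4.85 d [0.2169 0.0222 0.0558] a [ -0.69 -18.37  -3.1 ] F [-0.5  0.6 -4.9] w 39.8
```

Emit:
carry_out --targets '[{"dx": 0.02,"dy": 0.002,"dz": 0,"ax": 0,"ay": -2,"az": -0.3,"grip": 0},{"dx": 0.05,"dy": 0.005,"dz": 0.005,"ax": 0,"ay": -5,"az": -0.7,"grip": 0},{"dx": 0.085,"dy": 0.009,"dz": 0.015,"ax": 0,"ay": -8,"az": -1.2,"grip": 0},{"dx": 0.12,"dy": 0.013,"dz": 0.025,"ax": -0.3,"ay": -11,"az": -2,"grip": 0},{"dx": 0.155,"dy": 0.017,"dz": 0.035,"ax": -0.5,"ay": -14,"az": -2.5,"grip": 0},{"dx": 0.19,"dy": 0.02,"dz": 0.047,"ax": -0.6,"ay": -16.5,"az": -2.8,"grip": 0},{"dx": 0.21,"dy": 0.022,"dz": 0.054,"ax": -0.7,"ay": -18,"az": -3.1,"grip": 0},{"dx": 0.217,"dy": 0.022,"dz": 0.056,"ax": -0.7,"ay": -18.4,"az": -3.1,"grip": 0},{"dx": 0.217,"dy": 0.022,"dz": 0.056,"ax": -0.7,"ay": -18.4,"az": -3.1,"grip": 0},{"dx": 0.217,"dy": 0.022,"dz": 0.056,"ax": -0.7,"ay": -18.4,"az": -3.1,"grip": 0},{"dx": 0.217,"dy": 0.022,"dz": 0.056,"ax": -0.7,"ay": -18.4,"az": -3.1,"grip": 0}]'

```text
time: 5.95
position: [517.5, 68.9, 207.1]
orientation: [0.118, 0.674, 0.721, -0.108]
wrist_force: [0.1, -0.1, -4.5]
gripper_width: 39.9
gripper_force: 30.0
```

```bash
python3 - <<'E'
from h import *
whereS()
st=manip.get_state(); p=st['position']; q=st['orientation']; R=Ro.from_quat([q[1],q[2],q[3],q[0]])
s=snap('side'); X=cloud(s)
h=cv2.cvtColor(s['color'],cv2.COLOR_RGB2HSV); m=(h[...,0]>100)&(h[...,0]<125)&(h[...,1]>100)
P=X[m&(X[...,1]>20)&(X[...,1]<150)&(X[...,2]>40)]
L=R.inv().apply(P-p)  # tool frame: x rear, y width, z down
# holder frame rel grip: expected grip at tool z=-14.7
b=L[:,2]
for lo,hi in((-36,-12),(9,25),(25,45),(70,100),(100,125)):
    Q=L[(b>lo)&(b<hi)]
    if len(Q)>5: print(lo,hi,len(Q),'x',np.percentile(Q[:,0],[2,20,50,80,98]).round(1),'y',np.percentile(Q[:,1],[2,50,98]).round(1),'z',np.percentile(Q[:,2],[2,98]).round(1))
print('zmax',np.percentile(b,[1,99,99.8]).round(1))
cv2.imwrite('pics/g2.png',cv2.resize(s['color'][60:220,160:340,::-1],(720,640)[:2] and (675,600),interpolation=cv2.INTER_CUBIC))
E
```

```text
S d -102.7 l 521.1 z 191.7 th 0.322 yaw/roll err deg [ 0.24 -0.18] F n,e,z [-0.1  0.1 -4.5] T [0.66 0.11 0.  ] t 5.95 w 39.9
-36 -12 270 x [-13.9 -12.2 -10.8  -7.9   7.1] y [-20.4  -1.5  18.5] z [-35.6 -12.7]
9 25 190 x [-2.9 -1.6 -0.6  0.8  3.2] y [-28.9  -0.6  27. ] z [ 9.4 24.6]
25 45 242 x [-3.3 -1.5 -0.3  0.7  2.3] y [-29.9  -1.2  27.9] z [25.6 44.5]
70 100 196 x [-26.   -3.2  -0.7   0.5   2. ] y [-29.9 -13.9  28. ] z [70.4 99.2]
100 125 60 x [-17.7 -12.2  -2.7   0.    1.7] y [-30.5 -16.3  27.8] z [100.4 110.2]
zmax [-35.4 103.5 108.7]
```

View pics/g2.png

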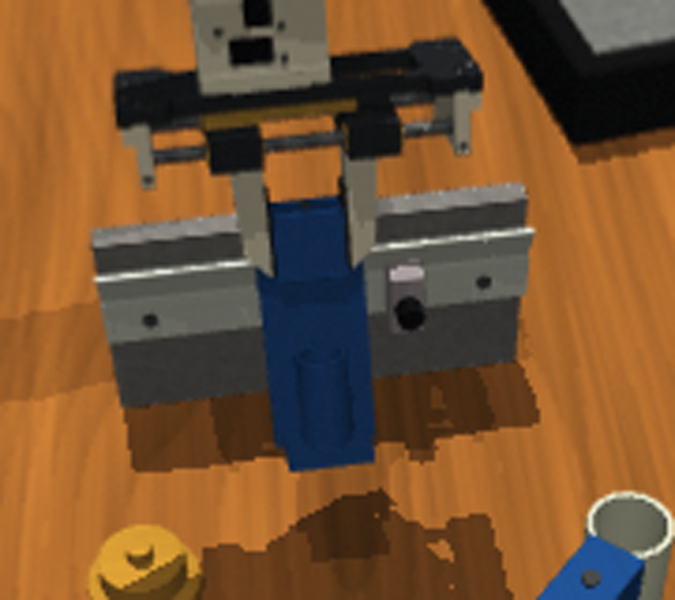

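The holder sits squarely in the fingers at (310,330) with its top tilted to the wall. The rail left of the stop at (405,300) is clear. Moving over the cleat.

```bash
python3 -c "
from h import *
goS(-19,520,168,.32);goS(-19,520,142,.32)"
```

```text
t 6.0 d [ 0.0868 -0.0016 -0.0038] a [ 0.16  0.09 -0.27] F [-0.1 -0.2 -4.3] w 39.7
t 6.0 d [ 0.095  -0.0017  0.0209] a [ 0.16  0.09 -0.27] F [-0.1 -0.2 -4.3] w 39.7
```

Emit:
carry_out --targets '[{"dx": 0.01,"dy": 0,"dz": -0.002,"ax": 0,"ay": 0,"az": -0.2,"grip": 0},{"dx": 0.03,"dy": -0.001,"dz": -0.008,"ax": 0.1,"ay": 0,"az": -0.2,"grip": 0},{"dx": 0.05,"dy": -0.001,"dz": -0.012,"ax": 0.1,"ay": 0,"az": -0.2,"grip": 0},{"dx": 0.07,"dy": -0.002,"dz": -0.012,"ax": 0.2,"ay": 0,"az": -0.3,"grip": 0},{"dx": 0.082,"dy": -0.002,"dz": -0.008,"ax": 0.2,"ay": 0,"az": -0.3,"grip": 0},{"dx": 0.087,"dy": -0.002,"dz": -0.004,"ax": 0.2,"ay": 0,"az": -0.3,"grip": 0},{"dx": 0.087,"dy": -0.002,"dz": -0.004,"ax": 0.2,"ay": 0,"az": -0.3,"grip": 0},{"dx": 0.087,"dy": -0.002,"dz": -0.004,"ax": 0.2,"ay": 0,"az": -0.3,"grip": 0},{"dx": 0.087,"dy": -0.002,"dz": -0.004,"ax": 0.2,"ay": 0,"az": -0.3,"grip": 0}]'

```text
time: 6.9
position: [509.7, 153.6, 183.3]
orientation: [0.117, 0.671, 0.723, -0.11]
wrist_force: [-0.2, 0.3, -4.1]
gripper_width: 39.5
gripper_force: 30.0
```

```bash
python3 - <<'E'
from h import *
for i in range(3):
    whereS(); s=snap('side')
goS(-19,520,143,.32)
# compare cleat line & face in this image; and shelf/strip silhouettes from the top
t=snap('top'); a=t['color'][125:262,130:215,::-1]; b=s['color'][75:175,180:310,::-1]
im=np.zeros((420,800,3),np.uint8); im[:,:260]=cv2.resize(a,(260,420),interpolation=cv2.INTER_CUBIC); im[:408,270:800]=cv2.resize(b,(530,408),interpolation=cv2.INTER_CUBIC)
cv2.imwrite('pics/g3.png',im)
E
```

```text
S d -17.8 l 519.4 z 167.9 th 0.322 yaw/roll err deg [-0.14  0.05] F n,e,z [ 0.3 -0.2 -4.1] T [ 0.66  0.08 -0.04] t 6.9 w 39.5
S d -17.6 l 519.5 z 168.0 th 0.322 yaw/roll err deg [-0.14  0.04] F n,e,z [ 0.1  0.7 -4.7] T [ 0.65  0.03 -0.01] t 6.95 w 39.6
S d -17.4 l 519.5 z 168.0 th 0.321 yaw/roll err deg [-0.15  0.03] F n,e,z [-0.6  0.2 -5.4] T [ 0.7   0.05 -0.02] t 7.0 w 39.9
t 7.05 d [0.0061 0.0006 0.0243] a [-0.    0.07  0.17] F [ 0.5 -0.2 -4.9] w 39.9
```

View pics/g3.png

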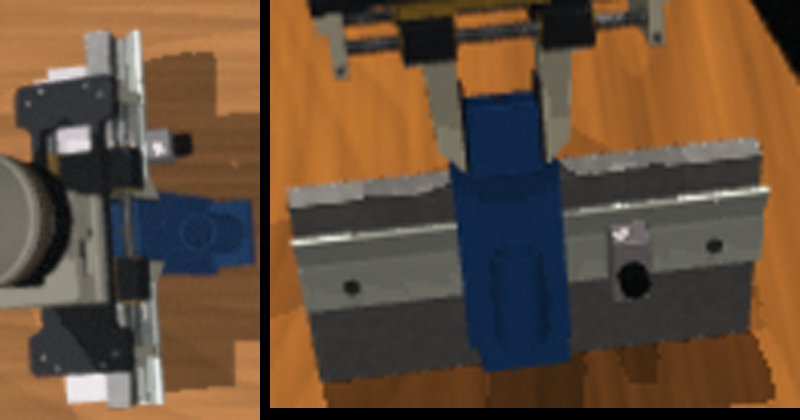

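Holder hovers over the cleat with the strip above the groove, clear of the stop at (630,255). Descending slowly.

Emit:
carry_out --targets '[{"dx": -0.001,"dy": 0,"dz": 0.003,"ax": 0,"ay": 0,"az": 0,"grip": 0},{"dx": 0.001,"dy": 0,"dz": 0.007,"ax": 0,"ay": 0,"az": 0,"grip": 0},{"dx": 0.002,"dy": 0,"dz": 0.011,"ax": 0,"ay": 0,"az": 0.1,"grip": 0},{"dx": 0.003,"dy": 0,"dz": 0.014,"ax": 0,"ay": 0,"az": 0.1,"grip": 0},{"dx": 0.004,"dy": 0,"dz": 0.017,"ax": 0,"ay": 0,"az": 0.1,"grip": 0},{"dx": 0.005,"dy": 0,"dz": 0.02,"ax": 0,"ay": 0,"az": 0.1,"grip": 0},{"dx": 0.0055,"dy": 0,"dz": 0.0225,"ax": 0,"ay": 0,"az": 0.1,"grip": 0},{"dx": 0.006,"dy": 0,"dz": 0.0245,"ax": 0,"ay": 0,"az": 0.1,"grip": 0},{"dx": 0.006,"dy": 0,"dz": 0.0245,"ax": 0,"ay": 0,"az": 0.1,"grip": 0}]'

```text
time: 8.0
position: [509.3, 152.6, 157.6]
orientation: [0.117, 0.671, 0.724, -0.109]
wrist_force: [0.4, -0.6, -3.6]
gripper_width: 39.6
gripper_force: 30.0
```

```bash
python3 - <<'E'
from h import *
whereS()
goS(-19,520,136.5,.32)
E
```

```text
S d -18.7 l 519.0 z 142.2 th 0.322 yaw/roll err deg [-0.14  0.07] F n,e,z [-0.6  0.3 -3.6] T [ 0.63  0.08 -0.  ] t 8.0 w 39.6
t 8.0 d [0.0015 0.001  0.0055] a [-0.04  0.09  0.15] F [ 0.4 -0.6 -3.6] w 39.6
```

Emit:
carry_out --targets '[{"dx": 0.0003,"dy": 0,"dz": 0.001,"ax": 0,"ay": 0,"az": 0,"grip": 0},{"dx": 0.0006,"dy": 0,"dz": 0.002,"ax": 0,"ay": 0,"az": 0,"grip": 0},{"dx": 0.0009,"dy": 0,"dz": 0.003,"ax": 0,"ay": 0,"az": 0,"grip": 0},{"dx": 0.0011,"dy": 0,"dz": 0.0035,"ax": 0,"ay": 0,"az": 0,"grip": 0},{"dx": 0.0011,"dy": 0,"dz": 0.0035,"ax": 0,"ay": 0,"az": 0,"grip": 0}]'

```text
time: 8.5
position: [509.5, 152.8, 154.2]
orientation: [0.117, 0.672, 0.724, -0.109]
wrist_force: [0.3, 0.6, -4.1]
gripper_width: 39.7
gripper_force: 30.0
```

Emit:
carry_out --targets '[{"dx": 0.0002,"dy": 0,"dz": 0.0005,"ax": 0,"ay": 0,"az": 0,"grip": 0},{"dx": 0.0003,"dy": 0,"dz": 0.001,"ax": 0,"ay": 0,"az": 0,"grip": 0},{"dx": 0.0003,"dy": 0,"dz": 0.001,"ax": 0,"ay": 0,"az": 0,"grip": 0}]'

```text
time: 8.8
position: [509.6, 153.1, 153.3]
orientation: [0.117, 0.671, 0.724, -0.109]
wrist_force: [-0.2, 1.2, -4.1]
gripper_width: 39.4
gripper_force: 30.0
```

```bash
python3 -c "
from h import *
whereS()"
```

```text
S d -18.2 l 519.3 z 137.9 th 0.321 yaw/roll err deg [-0.15  0.01] F n,e,z [ 1.2 -0.1 -4.1] T [ 0.94  0.11 -0.07] t 8.8 w 39.4
```

Emit:
carry_out --targets '[{"dx": 0.0005,"dy": 0,"dz": -0.0002,"ax": 0,"ay": 0,"az": 0,"grip": 0},{"dx": 0.001,"dy": 0,"dz": -0.0003,"ax": 0,"ay": 0,"az": 0,"grip": 0},{"dx": 0.001,"dy": 0,"dz": -0.0003,"ax": 0,"ay": 0,"az": 0,"grip": 0},{"dx": 0.001,"dy": 0,"dz": -0.0003,"ax": 0,"ay": 0,"az": 0,"grip": 0}]'

```text
time: 9.2
position: [509.3, 153.5, 153.0]
orientation: [0.117, 0.672, 0.723, -0.109]
wrist_force: [-0.6, 1.4, -4.9]
gripper_width: 39.6
gripper_force: 30.0
```

```bash
python3 -c "
from h import *
whereS()"
```

```text
S d -17.8 l 519.0 z 137.6 th 0.322 yaw/roll err deg [-0.13  0.06] F n,e,z [ 1.4 -0.5 -4.9] T [ 0.67  0.1  -0.04] t 9.2 w 39.6
```

Emit:
carry_out --targets '[{"dx": 0.0002,"dy": 0,"dz": 0.0005,"ax": 0,"ay": 0,"az": 0,"grip": 0},{"dx": 0.0003,"dy": 0,"dz": 0.001,"ax": 0,"ay": 0,"az": 0,"grip": 0},{"dx": 0.0003,"dy": 0,"dz": 0.001,"ax": 0,"ay": 0,"az": 0,"grip": 0}]'

```text
time: 9.5
position: [509.4, 153.7, 152.0]
orientation: [0.117, 0.672, 0.724, -0.109]
wrist_force: [-0.1, -0.3, -4.7]
gripper_width: 39.8
gripper_force: 30.0
```

```bash
python3 -c "
from h import *
whereS()"
```

```text
S d -17.6 l 519.1 z 136.6 th 0.321 yaw/roll err deg [-0.14  0.04] F n,e,z [-0.2 -0.1 -4.7] T [ 0.77  0.1  -0.  ] t 9.5 w 39.8
```

Emit:
carry_out --targets '[{"dx": 0.0002,"dy": 0,"dz": 0.0005,"ax": 0,"ay": 0,"az": 0,"grip": 0},{"dx": 0.0003,"dy": 0,"dz": 0.001,"ax": 0,"ay": 0,"az": 0,"grip": 0},{"dx": 0.0003,"dy": 0,"dz": 0.001,"ax": 0,"ay": 0,"az": 0,"grip": 0}]'

```text
time: 9.8
position: [509.5, 154.1, 151.1]
orientation: [0.117, 0.671, 0.724, -0.109]
wrist_force: [-0.1, 0.5, -3.6]
gripper_width: 39.4
gripper_force: 30.0
```

```bash
python3 -c "
from h import *
whereS()"
```

```text
S d -17.2 l 519.3 z 135.7 th 0.321 yaw/roll err deg [-0.15  0.01] F n,e,z [ 0.5 -0.1 -3.6] T [0.98 0.11 0.01] t 9.8 w 39.4
```

Emit:
carry_out --targets '[{"dx": 0.0001,"dy": 0,"dz": 0.0003,"ax": 0,"ay": 0,"az": 0,"grip": 0},{"dx": 0.0002,"dy": 0,"dz": 0.0005,"ax": 0,"ay": 0,"az": 0,"grip": 0},{"dx": 0.0002,"dy": 0,"dz": 0.0005,"ax": 0,"ay": 0,"az": 0,"grip": 0}]'

```text
time: 10.1
position: [509.6, 154.1, 150.8]
orientation: [0.117, 0.671, 0.724, -0.109]
wrist_force: [-0.2, 2.0, -1.7]
gripper_width: 39.8
gripper_force: 30.0
```

```bash
python3 -c "
from h import *
whereS()"
```

```text
S d -17.2 l 519.3 z 135.4 th 0.321 yaw/roll err deg [-0.15  0.  ] F n,e,z [ 2.  -0.1 -1.7] T [ 0.98  0.25 -0.05] t 10.1 w 39.8
```

Shelf is on the cleat edge. Now I swing it upright about the edge, in stages.

```bash
python3 -c "
from h import *
for d,z,th in((-18,136.3,.28),(-18.5,136.5,.22),(-19,136.6,.16),(-19.5,136.6,.1),(-20.3,136.6,.05),(-20.5,136.6,.0)): goS(d,519.3,z,th)"
```

```text
t 10.1 d [-0.0015 -0.      0.    ] a [0.02 2.33 0.15] F [-0.2  2.  -1.7] w 39.8
t 10.1 d [-0.0027 -0.      0.0009] a [0.01 5.77 0.15] F [-0.2  2.  -1.7] w 39.8
t 10.1 d [-0.0037 -0.      0.002 ] a [0.01 9.21 0.15] F [-0.2  2.  -1.7] w 39.8
t 10.1 d [-0.0047 -0.0001  0.0031] a [ 0.   12.65  0.15] F [-0.2  2.  -1.7] w 39.8
t 10.1 d [-0.0058 -0.0001  0.0042] a [-0.   15.51  0.15] F [-0.2  2.  -1.7] w 39.8
t 10.1 d [-0.0063 -0.0001  0.0052] a [-0.   18.37  0.15] F [-0.2  2.  -1.7] w 39.8
```

Emit:
carry_out --targets '[{"dx": -0.0007,"dy": 0,"dz": -0.0003,"ax": 0,"ay": 0.8,"az": 0.1,"grip": 0},{"dx": -0.0015,"dy": 0,"dz": 0,"ax": 0,"ay": 2.3,"az": 0.1,"grip": 0},{"dx": -0.0021,"dy": 0,"dz": 0.0004,"ax": 0,"ay": 4,"az": 0.1,"grip": 0},{"dx": -0.0027,"dy": 0,"dz": 0.0009,"ax": 0,"ay": 5.8,"az": 0.1,"grip": 0},{"dx": -0.0032,"dy": 0,"dz": 0.0015,"ax": 0,"ay": 7.5,"az": 0.1,"grip": 0},{"dx": -0.0037,"dy": 0,"dz": 0.002,"ax": 0,"ay": 9.2,"az": 0.1,"grip": 0},{"dx": -0.0037,"dy": 0,"dz": 0.002,"ax": 0,"ay": 9.2,"az": 0.1,"grip": 0}]'

```text
time: 10.8
position: [509.6, 148.5, 150.0]
orientation: [0.058, 0.68, 0.729, -0.054]
wrist_force: [-0.8, 2.3, -3.8]
gripper_width: 39.5
gripper_force: 30.0
```

```bash
python3 -c "
from h import *
whereS()
for d,z,th in((-19.5,136.6,.1),(-20.3,136.6,.05),(-20.5,136.6,.0)): goS(d,519.3,z,th)"
```

```text
S d -20.4 l 519.0 z 136.5 th 0.159 yaw/roll err deg [0.11 0.04] F n,e,z [ 2.3 -0.7 -3.8] T [ 0.88  0.17 -0.03] t 10.8 w 39.5
t 10.8 d [0.0003 0.0003 0.0006] a [-0.04  3.37 -0.11] F [-0.8  2.3 -3.8] w 39.5
t 10.8 d [-0.001   0.0003  0.0015] a [-0.04  6.23 -0.11] F [-0.8  2.3 -3.8] w 39.5
t 10.8 d [-0.0017  0.0003  0.0024] a [-0.04  9.1  -0.11] F [-0.8  2.3 -3.8] w 39.5
```

Emit:
carry_out --targets '[{"dx": 0.001,"dy": 0,"dz": 0.0002,"ax": 0,"ay": 1,"az": 0,"grip": 0},{"dx": 0.001,"dy": 0,"dz": 0.0005,"ax": 0,"ay": 2.2,"az": 0,"grip": 0},{"dx": 0.0008,"dy": 0,"dz": 0.0007,"ax": 0,"ay": 3.4,"az": 0,"grip": 0},{"dx": 0.0005,"dy": 0,"dz": 0.001,"ax": 0,"ay": 4.5,"az": 0,"grip": 0},{"dx": 0.0002,"dy": 0,"dz": 0.0013,"ax": 0,"ay": 5.5,"az": 0,"grip": 0},{"dx": 0.0002,"dy": 0,"dz": 0.0013,"ax": 0,"ay": 5.5,"az": 0,"grip": 0}]'

```text
time: 11.4
position: [509.8, 148.6, 148.4]
orientation: [0.023, 0.681, 0.731, -0.022]
wrist_force: [-0.0, -0.8, -3.9]
gripper_width: 39.9
gripper_force: 30.0
```

```bash
python3 -c "
from h import *
whereS()
for d,z,th in((-20.3,136.6,.03),(-20.5,136.6,.0)): goS(d,519.3,z,th)"
```

```text
S d -19.2 l 519.2 z 136.2 th 0.064 yaw/roll err deg [0.06 0.04] F n,e,z [-0.8 -0.1 -3.9] T [-0.06 -0.   -0.02] t 11.4 w 39.9
t 11.4 d [-0.0015  0.0001  0.0002] a [-0.04  1.97 -0.06] F [-0.  -0.8 -3.9] w 39.9
t 11.4 d [-0.002   0.0001  0.0007] a [-0.04  3.69 -0.06] F [-0.  -0.8 -3.9] w 39.9
```

Emit:
carry_out --targets '[{"dx": -0.0007,"dy": 0,"dz": 0.0001,"ax": 0,"ay": 0.7,"az": 0,"grip": 0},{"dx": -0.001,"dy": 0,"dz": 0.0002,"ax": 0,"ay": 1.4,"az": 0,"grip": 0},{"dx": -0.0012,"dy": 0,"dz": 0.0003,"ax": 0,"ay": 2,"az": 0,"grip": 0},{"dx": -0.0012,"dy": 0,"dz": 0.0003,"ax": 0,"ay": 2,"az": 0,"grip": 0}]'

```text
time: 11.8
position: [509.8, 147.7, 148.2]
orientation: [0.011, 0.681, 0.732, -0.01]
wrist_force: [0.4, 0.5, -5.1]
gripper_width: 40.1
gripper_force: 30.0
```

```bash
python3 -c "
from h import *
whereS()
for d,z,th in((-20.3,136.6,.015),(-20.5,136.6,.0)): goS(d,519.3,z,th)"
```

```text
S d -19.6 l 519.1 z 136.4 th 0.030 yaw/roll err deg [0.02 0.05] F n,e,z [ 0.4  0.5 -5.1] T [-0.06  0.05 -0.02] t 11.8 w 40.1
t 11.8 d [-0.0008  0.0002  0.0001] a [-0.05  0.84 -0.02] F [ 0.4  0.5 -5.1] w 40.1
t 11.8 d [-0.0012  0.0002  0.0003] a [-0.05  1.7  -0.02] F [ 0.4  0.5 -5.1] w 40.1
```

Emit:
carry_out --targets '[{"dx": -0.0004,"dy": 0,"dz": 0,"ax": 0,"ay": 0.5,"az": 0,"grip": 0},{"dx": -0.0007,"dy": 0,"dz": 0.0001,"ax": 0,"ay": 1,"az": 0,"grip": 0},{"dx": -0.001,"dy": 0,"dz": 0.0002,"ax": 0,"ay": 1.5,"az": 0,"grip": 0},{"dx": -0.001,"dy": 0,"dz": 0.0002,"ax": 0,"ay": 1.5,"az": 0,"grip": 0}]'

```text
time: 12.2
position: [509.9, 146.7, 148.0]
orientation: [0.001, 0.681, 0.732, -0.001]
wrist_force: [0.1, 0.1, -4.1]
gripper_width: 39.9
gripper_force: 30.0
```

```bash
python3 -c "
from h import *
whereS()"
```

```text
S d -20.3 l 519.1 z 136.7 th 0.004 yaw/roll err deg [0.01 0.04] F n,e,z [ 0.1  0.1 -4.1] T [-0.17  0.08 -0.01] t 12.2 w 39.9
```

Emit:
carry_out --targets '[{"dx": 0,"dy": 0,"dz": 0.0003,"ax": 0,"ay": 0,"az": 0,"grip": 0},{"dx": 0,"dy": 0,"dz": 0.0006,"ax": 0,"ay": 0,"az": 0,"grip": 0},{"dx": 0,"dy": 0,"dz": 0.0006,"ax": 0,"ay": 0,"az": 0,"grip": 0}]'

```text
time: 12.5
position: [509.9, 147.3, 147.6]
orientation: [0.001, 0.681, 0.732, -0.001]
wrist_force: [0.2, -1.1, -2.5]
gripper_width: 39.7
gripper_force: 30.0
```

```bash
python3 -c "
from h import *
whereS()"
```

```text
S d -19.7 l 519.2 z 136.3 th 0.004 yaw/roll err deg [-0.04  0.03] F n,e,z [-1.1  0.1 -2.5] T [-0.27  0.12 -0.  ] t 12.5 w 39.7
```

Emit:
carry_out --targets '[{"dx": 0,"dy": 0,"dz": 0.0003,"ax": 0,"ay": 0,"az": 0,"grip": 0},{"dx": 0,"dy": 0,"dz": 0.0003,"ax": 0,"ay": 0,"az": 0,"grip": 0.55},{"dx": 0,"dy": 0,"dz": 0.0003,"ax": 0,"ay": 0,"az": 0,"grip": 0.55},{"dx": 0,"dy": 0,"dz": 0.0003,"ax": 0,"ay": 0,"az": 0,"grip": 0.55},{"dx": 0,"dy": 0,"dz": 0.0003,"ax": 0,"ay": 0,"az": 0,"grip": 0.55},{"dx": 0,"dy": 0,"dz": 0.0003,"ax": 0,"ay": 0,"az": 0,"grip": 0.55},{"dx": 0,"dy": 0,"dz": 0.0003,"ax": 0,"ay": 0,"az": 0,"grip": 0.55}]'

```text
time: 13.2
position: [509.9, 147.3, 147.2]
orientation: [0.001, 0.681, 0.732, -0.001]
wrist_force: [-0.1, -0.5, 0.5]
gripper_width: 50.5
gripper_force: 0.0
```

```bash
python3 - <<'E'
from h import *
whereS()
s=snap('side'); X=cloud(s)
h=cv2.cvtColor(s['color'],cv2.COLOR_RGB2HSV); m=(h[...,0]>100)&(h[...,0]<125)&(h[...,1]>100)
P=X[m&(X[...,1]>90)&(X[...,1]<200)&(X[...,2]>25)&(X[...,0]<590)]
d=P[:,:2]@N_-OFF; l=P[:,:2]@E_; z=P[:,2]
print('ztop',np.percentile(z,[98,99.5]).round(1),'zmin',np.percentile(z,[.5,2]).round(1))
for lo,hi in((148,178),(110,138),(85,110),(60,80)):
    k=(z>lo)&(z<hi); print(lo,k.sum(),'d',np.percentile(d[k],[5,20,50,80]).round(1),'l',np.percentile(l[k],[2,50,98]).round(1))
k=(z>100)&(z<138)&(abs(d+36)<6); print('plate tilt',np.polyfit(z[k],d[k],1)[0], 'yaw',np.polyfit(l[k],d[k],1)[0])
cv2.imwrite('pics/g4.png',cv2.resize(s['color'][80:175,180:310,::-1],(780,570),interpolation=cv2.INTER_CUBIC))
E
```

```text
S d -19.7 l 519.2 z 135.8 th 0.004 yaw/roll err deg [-0.03  0.03] F n,e,z [-0.5 -0.1  0.5] T [-0.13  0.08  0.  ] t 13.2 w 50.5
ztop [183. 184.] zmin [36.5 40.9]
148 195 d [-47.9 -46.8 -45.6 -44.3] l [492.8 517.  538.2]
110 207 d [-37.2 -36.  -34.9 -33.8] l [490.2 518.9 547.2]
85 272 d [-64.5 -57.3 -36.5 -34.3] l [489.7 518.2 547.2]
60 150 d [-65.1 -62.6 -38.5 -34.7] l [489.7 515.9 546.6]
plate tilt 0.006993743525480206 yaw 0.0031936545509644487
```

View pics/g4.png

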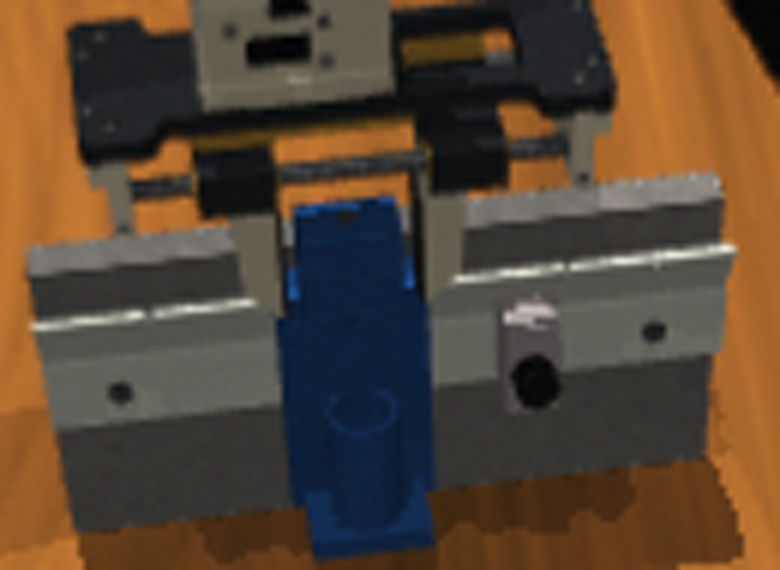

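It hangs home and upright: top at z≈183, plate at d≈−35, tilt ≈0. The gap to the stop at (530,355) is about 29 mm. I re-grip and slide.

Emit:
carry_out --targets '[{"dx": 0,"dy": 0,"dz": 0,"ax": 0,"ay": 0,"az": 0,"grip": 0.4},{"dx": 0,"dy": 0,"dz": 0,"ax": 0,"ay": 0,"az": 0,"grip": 0},{"dx": 0,"dy": 0,"dz": 0,"ax": 0,"ay": 0,"az": 0,"grip": 0},{"dx": 0,"dy": 0,"dz": 0,"ax": 0,"ay": 0,"az": 0,"grip": 0},{"dx": 0,"dy": 0.001,"dz": 0,"ax": 0,"ay": 0,"az": 0,"grip": 0},{"dx": 0,"dy": 0.0025,"dz": 0,"ax": 0,"ay": 0,"az": 0,"grip": 0},{"dx": 0,"dy": 0.004,"dz": 0,"ax": 0,"ay": 0,"az": 0,"grip": 0},{"dx": 0,"dy": 0.006,"dz": 0,"ax": 0,"ay": 0,"az": 0,"grip": 0}]'

```text
time: 14.05
position: [514.0, 147.6, 147.1]
orientation: [0.0, 0.681, 0.732, -0.003]
wrist_force: [-6.2, -0.6, 5.6]
gripper_width: 40.0
gripper_force: 30.0
```

```bash
python3 -c "
from h import *
whereS()"
```

```text
S d -19.8 l 523.3 z 135.7 th 0.004 yaw/roll err deg [-0.06  0.25] F n,e,z [-0.1 -6.2  5.6] T [-0.2   1.38  0.04] t 14.05 w 40.0
```

Emit:
carry_out --targets '[{"dx": 0,"dy": 0,"dz": -0.0004,"ax": 0,"ay": 0,"az": 0,"grip": 0},{"dx": 0,"dy": 0.001,"dz": -0.0008,"ax": 0,"ay": 0,"az": 0,"grip": 0},{"dx": 0,"dy": 0.0025,"dz": -0.0008,"ax": 0,"ay": 0,"az": 0,"grip": 0},{"dx": 0,"dy": 0.004,"dz": -0.0008,"ax": 0,"ay": 0,"az": 0,"grip": 0},{"dx": 0,"dy": 0.0055,"dz": -0.0008,"ax": 0,"ay": 0,"az": 0,"grip": 0},{"dx": 0,"dy": 0.007,"dz": -0.0008,"ax": 0,"ay": 0,"az": 0,"grip": 0}]'

```text
time: 14.65
position: [522.9, 148.2, 147.7]
orientation: [0.001, 0.681, 0.732, -0.002]
wrist_force: [0.2, -0.1, -4.9]
gripper_width: 40.0
gripper_force: 30.0
```

```bash
python3 -c "
from h import *
whereS()"
```

```text
S d -19.8 l 532.3 z 136.4 th 0.004 yaw/roll err deg [-0.03  0.05] F n,e,z [-0.2  0.1 -4.9] T [-0.12  0.09  0.01] t 14.65 w 40.0
```

Emit:
carry_out --targets '[{"dx": 0,"dy": 0.001,"dz": 0.0003,"ax": 0,"ay": 0,"az": 0,"grip": 0},{"dx": 0,"dy": 0.0025,"dz": 0.0003,"ax": 0,"ay": 0,"az": 0,"grip": 0},{"dx": 0,"dy": 0.004,"dz": 0.0003,"ax": 0,"ay": 0,"az": 0,"grip": 0},{"dx": 0,"dy": 0.0055,"dz": 0.0003,"ax": 0,"ay": 0,"az": 0,"grip": 0},{"dx": 0,"dy": 0.007,"dz": 0.0003,"ax": 0,"ay": 0,"az": 0,"grip": 0},{"dx": 0,"dy": 0.0085,"dz": 0.0003,"ax": 0,"ay": 0,"az": 0,"grip": 0},{"dx": 0,"dy": 0.0095,"dz": 0.0003,"ax": 0,"ay": 0,"az": 0,"grip": 0},{"dx": 0,"dy": 0.01,"dz": 0.0003,"ax": 0,"ay": 0,"az": 0,"grip": 0},{"dx": 0,"dy": 0.01,"dz": 0.0003,"ax": 0,"ay": 0,"az": 0,"grip": 0}]'

```text
time: 15.55
position: [532.8, 149.0, 147.6]
orientation: [0.001, 0.681, 0.732, -0.002]
wrist_force: [-0.3, -0.4, -4.8]
gripper_width: 40.3
gripper_force: 30.0
```

```bash
python3 -c "
from h import *
whereS()"
```

```text
S d -19.7 l 542.2 z 136.3 th 0.004 yaw/roll err deg [-0.03  0.04] F n,e,z [-0.4 -0.4 -4.8] T [-0.03  0.05 -0.02] t 15.55 w 40.3
```

Emit:
carry_out --targets '[{"dx": 0,"dy": 0.0005,"dz": 0.0003,"ax": 0,"ay": 0,"az": 0,"grip": 0},{"dx": 0,"dy": 0.001,"dz": 0.0003,"ax": 0,"ay": 0,"az": 0,"grip": 0},{"dx": 0,"dy": 0.0015,"dz": 0.0003,"ax": 0,"ay": 0,"az": 0,"grip": 0},{"dx": 0,"dy": 0.002,"dz": 0.0003,"ax": 0,"ay": 0,"az": 0,"grip": 0}]'

```text
time: 15.95
position: [534.8, 149.1, 147.4]
orientation: [0.001, 0.681, 0.732, -0.001]
wrist_force: [-0.8, 0.9, -4.7]
gripper_width: 40.1
gripper_force: 30.0
```

Emit:
carry_out --targets '[{"dx": 0,"dy": 0.0004,"dz": 0,"ax": 0,"ay": 0,"az": 0,"grip": 0},{"dx": 0,"dy": 0.0008,"dz": 0,"ax": 0,"ay": 0,"az": 0,"grip": 0},{"dx": 0,"dy": 0.0012,"dz": 0,"ax": 0,"ay": 0,"az": 0,"grip": 0}]'

```text
time: 16.25
position: [536.0, 149.2, 147.4]
orientation: [0.001, 0.681, 0.732, -0.001]
wrist_force: [0.6, 0.3, -5.5]
gripper_width: 40.1
gripper_force: 30.0
```

```bash
python3 -c "
from h import *
whereS()"
```

```text
S d -19.7 l 545.3 z 136.0 th 0.004 yaw/roll err deg [-0.03  0.04] F n,e,z [ 0.2  0.6 -5.5] T [-0.09  0.08  0.03] t 16.25 w 40.1
```

Emit:
carry_out --targets '[{"dx": 0,"dy": 0.0004,"dz": 0.0002,"ax": 0,"ay": 0,"az": 0,"grip": 0},{"dx": 0,"dy": 0.0008,"dz": 0.0003,"ax": 0,"ay": 0,"az": 0,"grip": 0},{"dx": 0,"dy": 0.0012,"dz": 0.0003,"ax": 0,"ay": 0,"az": 0,"grip": 0}]'

```text
time: 16.55
position: [537.0, 149.3, 147.2]
orientation: [0.001, 0.681, 0.732, -0.002]
wrist_force: [-1.8, -1.2, -1.5]
gripper_width: 39.8
gripper_force: 30.0
```

```bash
python3 -c "
from h import *
whereS()"
```

```text
S d -19.7 l 546.3 z 135.9 th 0.004 yaw/roll err deg [-0.04  0.06] F n,e,z [-1.  -1.9 -1.5] T [-0.14  0.43  0.02] t 16.55 w 39.8
```

Emit:
carry_out --targets '[{"dx": 0,"dy": 0.0004,"dz": 0,"ax": 0,"ay": 0,"az": 0,"grip": 0},{"dx": 0,"dy": 0.0008,"dz": 0,"ax": 0,"ay": 0,"az": 0,"grip": 0},{"dx": 0,"dy": 0.0008,"dz": 0,"ax": 0,"ay": 0,"az": 0,"grip": 0}]'

```text
time: 16.85
position: [537.9, 149.4, 147.2]
orientation: [0.001, 0.681, 0.732, -0.002]
wrist_force: [-1.3, -1.1, -0.5]
gripper_width: 39.5
gripper_force: 30.0
```

```bash
python3 -c "
from h import *
whereS()"
```

```text
S d -19.7 l 547.3 z 135.8 th 0.004 yaw/roll err deg [-0.03  0.04] F n,e,z [-1.  -1.4 -0.5] T [-0.17  0.6   0.07] t 16.85 w 39.5
```

Emit:
carry_out --targets '[{"dx": 0,"dy": 0.0004,"dz": 0,"ax": 0,"ay": 0,"az": 0,"grip": 0},{"dx": 0,"dy": 0.0008,"dz": 0,"ax": 0,"ay": 0,"az": 0,"grip": 0},{"dx": 0,"dy": 0.0008,"dz": 0,"ax": 0,"ay": 0,"az": 0,"grip": 0}]'

```text
time: 17.15
position: [538.7, 149.4, 147.2]
orientation: [0.001, 0.681, 0.732, -0.002]
wrist_force: [-3.6, -0.8, 1.7]
gripper_width: 40.0
gripper_force: 30.0
```

Emit:
carry_out --targets '[{"dx": 0,"dy": 0.0003,"dz": 0,"ax": 0,"ay": 0,"az": 0,"grip": 0},{"dx": 0,"dy": 0.0006,"dz": 0,"ax": 0,"ay": 0,"az": 0,"grip": 0},{"dx": 0,"dy": 0.0006,"dz": 0,"ax": 0,"ay": 0,"az": 0,"grip": 0}]'

```text
time: 17.45
position: [539.3, 149.5, 147.2]
orientation: [0.001, 0.681, 0.732, -0.002]
wrist_force: [-4.1, -1.6, 2.9]
gripper_width: 39.9
gripper_force: 30.0
```

```bash
python3 -c "
from h import *
whereS()"
```

```text
S d -19.7 l 548.7 z 135.8 th 0.004 yaw/roll err deg [-0.04  0.05] F n,e,z [-1.3 -4.2  2.9] T [-0.23  1.01  0.08] t 17.45 w 39.9
```

Emit:
carry_out --targets '[{"dx": 0,"dy": 0,"dz": -0.0003,"ax": 0,"ay": 0,"az": 0,"grip": 0},{"dx": 0,"dy": 0.0003,"dz": -0.0003,"ax": 0,"ay": 0,"az": 0,"grip": 0},{"dx": 0,"dy": 0.0006,"dz": -0.0003,"ax": 0,"ay": 0,"az": 0,"grip": 0},{"dx": 0,"dy": 0.0006,"dz": -0.0003,"ax": 0,"ay": 0,"az": 0,"grip": 0}]'

```text
time: 17.85
position: [539.9, 149.5, 147.2]
orientation: [0.001, 0.681, 0.732, -0.002]
wrist_force: [-2.4, -0.6, -1.0]
gripper_width: 40.3
gripper_force: 30.0
```

```bash
python3 -c "
from h import *
whereS()
s=snap('side');cv2.imwrite('pics/g5.png',cv2.resize(s['color'][100:170,210:310,::-1],(780,546),interpolation=cv2.INTER_CUBIC))"
```

```text
S d -19.7 l 549.2 z 135.9 th 0.004 yaw/roll err deg [-0.03  0.05] F n,e,z [-0.5 -2.4 -1. ] T [-0.14  0.68 -0.02] t 17.85 w 40.3
```

View pics/g5.png

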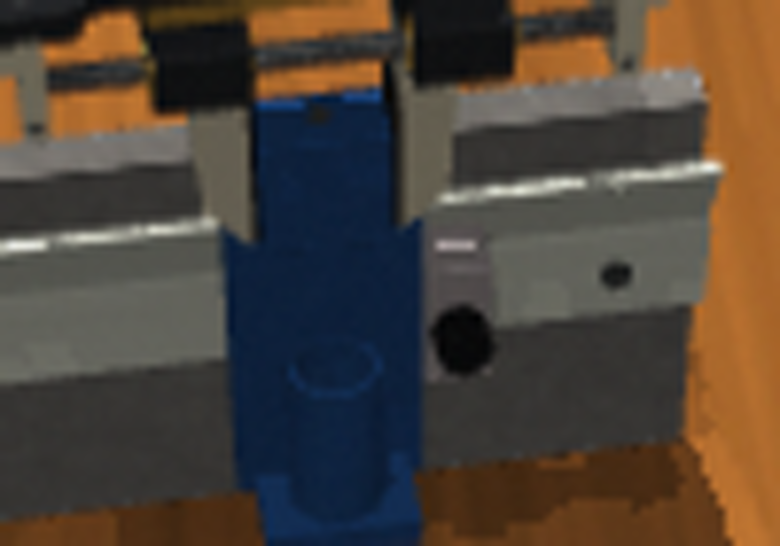

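The plate edge at (425,310) is within about a millimetre of the stop at (430,310), and the finger clears the stop. I keep feeling for contact in small steps.

Emit:
carry_out --targets '[{"dx": 0,"dy": 0.0003,"dz": 0,"ax": 0,"ay": 0,"az": 0,"grip": 0},{"dx": 0,"dy": 0.0006,"dz": 0,"ax": 0,"ay": 0,"az": 0,"grip": 0},{"dx": 0,"dy": 0.0006,"dz": 0,"ax": 0,"ay": 0,"az": 0,"grip": 0}]'

```text
time: 18.2
position: [540.0, 149.5, 147.2]
orientation: [0.001, 0.681, 0.732, -0.002]
wrist_force: [-4.8, -1.1, 1.0]
gripper_width: 40.1
gripper_force: 30.0
```

Emit:
carry_out --targets '[{"dx": 0,"dy": 0.0003,"dz": 0,"ax": 0,"ay": 0,"az": 0,"grip": 0},{"dx": 0,"dy": 0.0005,"dz": 0,"ax": 0,"ay": 0,"az": 0,"grip": 0},{"dx": 0,"dy": 0.0005,"dz": 0,"ax": 0,"ay": 0,"az": 0,"grip": 0}]'

```text
time: 18.5
position: [540.0, 149.5, 147.2]
orientation: [0.0, 0.681, 0.732, -0.002]
wrist_force: [-6.5, -0.9, 1.9]
gripper_width: 39.7
gripper_force: 30.0
```

```bash
python3 -c "
from h import *
whereS()"
```

```text
S d -19.7 l 549.3 z 135.9 th 0.004 yaw/roll err deg [-0.04  0.16] F n,e,z [-0.4 -6.5  1.9] T [-0.24  1.53  0.05] t 18.5 w 39.7
```

Contact at x≈540, with the position stalled and the force rising. I press to about 10–11 N and hold.

Emit:
carry_out --targets '[{"dx": 0,"dy": 0.0004,"dz": 0,"ax": 0,"ay": 0,"az": 0,"grip": 0},{"dx": 0,"dy": 0.0008,"dz": 0,"ax": 0,"ay": 0,"az": 0,"grip": 0},{"dx": 0,"dy": 0.0012,"dz": 0,"ax": 0,"ay": 0,"az": 0,"grip": 0},{"dx": 0,"dy": 0.0012,"dz": 0,"ax": 0,"ay": 0,"az": 0,"grip": 0}]'

```text
time: 18.9
position: [540.1, 149.5, 147.2]
orientation: [-0.0, 0.681, 0.732, -0.003]
wrist_force: [-9.0, -0.9, 5.0]
gripper_width: 39.7
gripper_force: 30.0
```

```bash
python3 -c "
from h import *
whereS()"
```

```text
S d -19.7 l 549.5 z 135.8 th 0.004 yaw/roll err deg [-0.05  0.28] F n,e,z [-0.2 -9.   5. ] T [-0.3   2.21  0.02] t 18.9 w 39.7
```

Emit:
carry_out --targets '[{"dx": 0,"dy": 0.0003,"dz": -0.0002,"ax": 0,"ay": 0,"az": 0,"grip": 0},{"dx": 0,"dy": 0.0006,"dz": -0.0004,"ax": 0,"ay": 0,"az": 0,"grip": 0},{"dx": 0,"dy": 0.0009,"dz": -0.0005,"ax": 0,"ay": 0,"az": 0,"grip": 0},{"dx": 0,"dy": 0.0009,"dz": -0.0005,"ax": 0,"ay": 0,"az": 0,"grip": 0},{"dx": 0,"dy": 0.0009,"dz": -0.0005,"ax": 0,"ay": 0,"az": 0,"grip": 0},{"dx": 0,"dy": 0.0009,"dz": -0.0005,"ax": 0,"ay": 0,"az": 0,"grip": 0}]'

```text
time: 19.5
position: [540.2, 149.5, 147.3]
orientation: [-0.001, 0.681, 0.732, -0.004]
wrist_force: [-9.7, -1.2, 3.4]
gripper_width: 40.4
gripper_force: 30.0
```

```bash
python3 -c "
from h import *
whereS()"
```

```text
S d -19.7 l 549.6 z 135.9 th 0.004 yaw/roll err deg [-0.06  0.37] F n,e,z [-0.5 -9.8  3.4] T [-0.3   2.53  0.07] t 19.5 w 40.4
```

Emit:
carry_out --targets '[{"dx": 0,"dy": 0.0003,"dz": -0.0001,"ax": 0,"ay": 0,"az": 0,"grip": 0},{"dx": 0,"dy": 0.0006,"dz": -0.0003,"ax": 0,"ay": 0,"az": 0,"grip": 0},{"dx": 0,"dy": 0.0007,"dz": -0.0003,"ax": 0,"ay": 0,"az": 0,"grip": 0},{"dx": 0,"dy": 0.0007,"dz": -0.0003,"ax": 0,"ay": 0,"az": 0,"grip": 0},{"dx": 0,"dy": 0.0007,"dz": -0.0003,"ax": 0,"ay": 0,"az": 0,"grip": 0},{"dx": 0,"dy": 0.0007,"dz": -0.0003,"ax": 0,"ay": 0,"az": 0,"grip": 0},{"dx": 0,"dy": 0.0007,"dz": -0.0003,"ax": 0,"ay": 0,"az": 0,"grip": 0},{"dx": 0,"dy": 0.0007,"dz": -0.0003,"ax": 0,"ay": 0,"az": 0,"grip": 0},{"dx": 0,"dy": 0.0007,"dz": -0.0003,"ax": 0,"ay": 0,"az": 0,"grip": 0},{"dx": 0,"dy": 0.0007,"dz": -0.0003,"ax": 0,"ay": 0,"az": 0,"grip": 0}]'

```text
time: 20.5
position: [540.2, 149.5, 147.3]
orientation: [-0.001, 0.681, 0.733, -0.004]
wrist_force: [-11.5, -1.0, 3.8]
gripper_width: 39.6
gripper_force: 30.0
```

```bash
python3 -c "
from h import *
whereS()"
```

```text
S d -19.7 l 549.6 z 135.9 th 0.005 yaw/roll err deg [-0.07  0.45] F n,e,z [ -0.1 -11.6   3.8] T [-0.33  2.79  0.05] t 20.5 w 39.6
```

Held about 10 N for roughly 0.8 s. I ease off the push, then open.

Emit:
carry_out --targets '[{"dx": 0,"dy": -0.0007,"dz": 0.0001,"ax": 0,"ay": 0,"az": 0,"grip": 0},{"dx": 0,"dy": -0.0014,"dz": 0.0002,"ax": 0,"ay": 0,"az": 0,"grip": 0},{"dx": 0,"dy": -0.002,"dz": 0.0003,"ax": 0,"ay": 0,"az": 0,"grip": 0},{"dx": 0,"dy": -0.002,"dz": 0.0003,"ax": 0,"ay": 0,"az": 0,"grip": 0}]'

```text
time: 20.9
position: [540.1, 149.5, 147.2]
orientation: [0.0, 0.681, 0.732, -0.003]
wrist_force: [-7.7, 0.2, 0.8]
gripper_width: 39.9
gripper_force: 30.0
```

```bash
python3 -c "
from h import *
whereS()"
```

```text
S d -19.7 l 549.4 z 135.9 th 0.004 yaw/roll err deg [-0.05  0.23] F n,e,z [ 0.8 -7.6  0.8] T [-0.16  1.72  0.06] t 20.9 w 39.9
```

Emit:
carry_out --targets '[{"dx": 0,"dy": -0.0006,"dz": 0,"ax": 0,"ay": 0,"az": 0,"grip": 0},{"dx": 0,"dy": -0.0013,"dz": 0,"ax": 0,"ay": 0,"az": 0,"grip": 0},{"dx": 0,"dy": -0.0013,"dz": 0,"ax": 0,"ay": 0,"az": 0,"grip": 0},{"dx": 0,"dy": -0.0013,"dz": 0,"ax": 0,"ay": 0,"az": 0,"grip": 0.7},{"dx": 0,"dy": -0.0013,"dz": 0,"ax": 0,"ay": 0,"az": 0,"grip": 0.7},{"dx": 0,"dy": -0.0013,"dz": 0,"ax": 0,"ay": 0,"az": 0,"grip": 0.7},{"dx": 0,"dy": -0.0013,"dz": 0,"ax": 0,"ay": 0,"az": 0,"grip": 0.7},{"dx": 0,"dy": -0.0013,"dz": 0,"ax": 0,"ay": 0,"az": 0,"grip": 0.7},{"dx": 0,"dy": -0.0013,"dz": 0,"ax": 0,"ay": 0,"az": 0,"grip": 0.7}]'

```text
time: 21.8
position: [540.9, 149.6, 148.1]
orientation: [0.001, 0.681, 0.732, -0.001]
wrist_force: [0.2, -0.2, 1.8]
gripper_width: 64.2
gripper_force: 0.0
```

Retract straight up, away from everything.

Emit:
carry_out --targets '[{"dx": 0,"dy": 0,"dz": -0.005,"ax": 0,"ay": 0,"az": 0,"grip": 0.7},{"dx": 0,"dy": 0,"dz": -0.015,"ax": 0,"ay": 0,"az": 0,"grip": 0.7},{"dx": 0,"dy": 0,"dz": -0.03,"ax": 0,"ay": 0,"az": 0,"grip": 0.7},{"dx": 0,"dy": 0,"dz": -0.06,"ax": 0,"ay": 0,"az": 0,"grip": 0.7},{"dx": 0,"dy": 0,"dz": -0.09,"ax": 0,"ay": 0,"az": 0,"grip": 0.7},{"dx": -0.02,"dy": -0.03,"dz": -0.12,"ax": 0,"ay": 0,"az": 0,"grip": 0.7},{"dx": -0.02,"dy": -0.07,"dz": -0.15,"ax": 0,"ay": 0,"az": 0,"grip": 0.7},{"dx": -0.02,"dy": -0.11,"dz": -0.16,"ax": 0,"ay": 0,"az": 0,"grip": 0.7},{"dx": -0.02,"dy": -0.11,"dz": -0.16,"ax": 0,"ay": 0,"az": 0,"grip": 0.7},{"dx": -0.02,"dy": -0.11,"dz": -0.16,"ax": 0,"ay": 0,"az": 0,"grip": 0.7}]'

```text
time: 22.8
position: [432.6, 122.3, 309.6]
orientation: [0.002, 0.681, 0.732, -0.0]
wrist_force: [0.7, 0.3, -0.2]
gripper_width: 64.1
gripper_force: 0.0
```

```bash
python3 - <<'E'
from h import *
s=snap('side'); X=cloud(s)
h=cv2.cvtColor(s['color'],cv2.COLOR_RGB2HSV); m=(h[...,0]>100)&(h[...,0]<125)&(h[...,1]>100)
P=X[m&(X[...,1]>70)&(X[...,1]<200)&(X[...,2]>20)&(X[...,0]<600)]
d=P[:,:2]@N_-OFF; l=P[:,:2]@E_; z=P[:,2]
print('ztop',np.percentile(z,[98,99.5]).round(1))
for lo,hi in((148,178),(110,138),(60,80)):
    k=(z>lo)&(z<hi); print(lo,k.sum(),'d',np.percentile(d[k],[5,20,50,80]).round(1),'l',np.percentile(l[k],[2,50,98]).round(1))
k=(z>100)&(z<138)&(abs(d+36)<6); print('tilt',np.polyfit(z[k],d[k],1)[0],'yaw',np.polyfit(l[k],d[k],1)[0])
B=X[105:170,183:305].reshape(-1,3);B=B[B[:,2]>70]; d=B[:,:2]@N_-OFF;l=B[:,:2]@E_
S=(d<-24)&(d>-60)&(B[:,2]<126)&(l>577);print('stop l',np.percentile(l[S],[1,50,95,99]).round(1))
cv2.imwrite('pics/g6.png',cv2.resize(s['color'][60:320,130:400,::-1],(620,597),interpolation=cv2.INTER_CUBIC))
E
```

```text
ztop [183.4 184.7]
148 189 d [-47.7 -46.7 -45.6 -44.1] l [528.7 547.3 568.3]
110 211 d [-37.  -36.2 -34.8 -33.5] l [519.2 547.7 577.1]
60 150 d [-65.3 -63.4 -44.4 -34.6] l [519.2 542.5 576.7]
tilt 0.011299844178219531 yaw 0.003283766276423488
stop l [578.5 587.8 598.1 598.9]
```

View pics/g6.png

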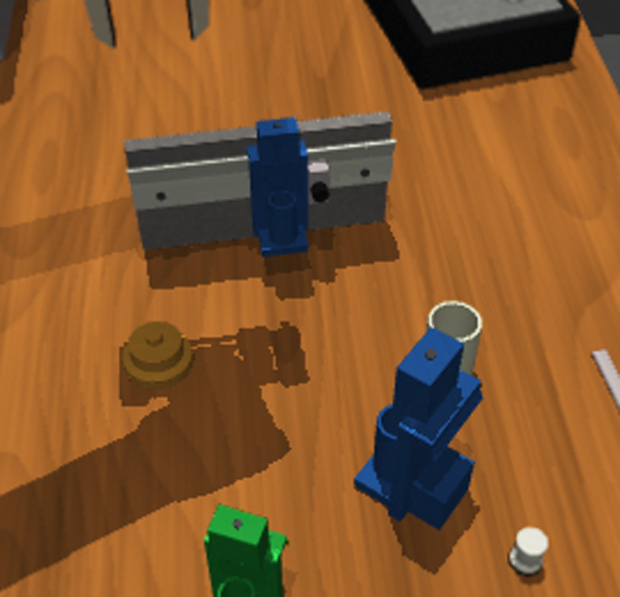

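The holder hangs upright at (280,190) against the stop at (318,180), the stop hasn't moved and the arm is clear. Handing in.

```bash
python3 -c "
from bench import manip
print(manip.sign_off())"
```

```text
the job is handed in; nothing more can be done
None
```

The small blue holder hangs fully home on the cleat, bearing on the end stop after a push of about 10 N (11.5 N at the wrist, friction included) held about 0.8 s; the arm is clear, the stop has not shifted, and I handed the job in at about 23 s (no verdict was returned).

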